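Hold a spring-loaded valve cover home for bolting

TASK

Drop the brass piston onto the spring in the bore of the valve body, then fit the cover over the two studs and press it straight down against the spring until it sits flush on the body. Finish while holding it there with a steady push of about 15 N, so that a colleague can run the two nuts on: do not let go, do not slam or crush the gasket, and leave the other things on the bench where they are.

Things in the scene. Friction and masses are not known exactly. Their poses are not given: they have to be found in the camera images.
- valve_body: Green block with a bright machined top, 60 x 110 mm (x by y), bolted to a dark steel plate 112 x 156 x 10 mm fixed on the bench. Origin: centre of the plate's underside, z up. Flat top face 68 mm above it, with a vertical 29 mm bore in its middle inside a dark gasket ring. Two upright studs (8 mm thick, pointed tips) stand on the face at y = +40 and -40 mm and reach 26 mm above it.
- bore_mouth (a point): Centre of the bore's mouth, in the plane of the valve body's top face; axes as the valve body.
- spring_seat (a joint): Travel (m) of the sprung seat in the bore: 0 with the spring relaxed (seat 32 mm below the top face: the 44 mm piston resting on it stands 12 mm proud), growing downward to 0.016. The spring takes 5.5 N to start moving and 0.3 N more per mm, about 9 N with the piston level with the face; the weight of piston and cover does not move it.
- piston_mid (a point): Brass piston, a plain cylinder 26 mm in diameter and 44 mm high with three dark ring lines near its chamfered foot, 120 g, loose, standing upright on the bench to one side of the valve body. This point is its centre, 22 mm above its foot; z up.
- cover_mid (a point): Cover, 280 g, loose, lying right way up: bright oval flange 56 x 108 x 8 mm (x by y by z), 11 mm holes at y = +40 and -40 mm for the studs (either way round fits); in its middle a steel hexagon boss, 32 mm between the flats that face +x and -x (grip these: clear of the studs), 8 to 32 mm above the underside, with a yellow cap up to 39 mm. This point is 20 mm above the underside's centre.
- red_carton: Red cardboard box 69 x 105 x 42 mm, bystander at the back left; origin under its centre.
- red_carton_2: Flatter red cardboard box 66 x 100 x 30 mm, bystander at the back; origin under its centre.
- parts_dish: Round steel dish 175 mm across, 15 mm high, with the two flange nuts in it, bystander at the back right; origin under its centre.
- ratchet: Ratchet handle 184 mm long, lying on the right, bystander; origin under its centre.
- bench_spanner_1: Combination spanner 210 mm long, lying flat on the right, bystander; origin under its centre.
- tie_rod_end: Rusty tie rod end 129 mm long, lying on the left, bystander; origin under its centre.
- clevis: Small steel clevis 92 mm long, lying at the back left, bystander; origin under its centre.
There are look-alikes about, which are no part of the job. Leave any green or purple look-alike of the part that bears cover_mid alone. Several things have the shape of the valve_body; the one meant has the colours described above.

How it is judged:
By the outcome, as a careful person would: the job done as asked, in the order asked, and still so for the second after the job is handed in, while the arm keeps its last pose, push and grip.
It also fails if it takes over 54 s, if anything falls off the work surface, if the arm or the gripper's body presses on something with over 40 N, if the wrist force passes 120 N, or if a joint passes its speed limit or range.

ROBOT

A 6-joint arm with a two-finger parallel gripper is mounted at the origin on a cart in front of the work surface, level with it; the furniture and walls round the work are solid. World frame = base frame: x ahead of the robot, y to its left, z up, the work surface at z = 0. Lengths are in m, angles in rad, forces in N, time in s.
With the tool pointing down it reaches from about 0.275 to 0.825 m from the base axis. Payload 4.9 kg.
Tool frame: the origin (TCP) lies on the centre line of the jaws, within the pads' length; the fingertips stand 11 mm ahead of it and the grasp point (between the pads) lies 8 mm behind it; z points along the fingers, y is the line along which they close (so a half turn about z gives the same grasp; the last joint's range is limited). The gripper opens to 85 mm and grips with 20 to 120 N. Pads are 22 mm wide; open, the fingers measure 114 mm over their backs; the gripper's body (76 mm by 85 mm) begins 54 mm behind the grasp point. The pads swing forward as they close: fully open they stand 13 mm farther back than shut.
Start: joints at [1.1, 0.326, -0.193, 1.052, 0, 1.437], TCP at [0.182, 0.519, 0.242] pointing down, gripper open.
Joint ranges: [-2.65, 2.65], [-0.97, 1.79], [-1.3, 1.35], [-1.93, 2.1], [-1.47, 1.37], [-3.14, 3.14]. Speed limits (rad/s): [2.57, 2.57, 3.14, 3.14, 3.14, 3.14].

INTERFACE

Orientations are given as a unit quaternion [w, x, y, z].
In Python, from cell import * gives the robot as it stands.
- The arm moves only by the tool step_arm, never from a script. Its argument "series" is a list of rows, each an object with "hand": the opening, from 0 (shut) to 1 (fully open); "delta_pos": the shift along the tool's x, y, z in mm, a list of three; "turn": the turn, a rotation vector about the tool's x, y, z in degrees, a list of three. A call has 1 to 12 rows; each row shifts and turns the commanded pose from where the row before left it, along the tool's axes as they then stand; what a row does not reach is not made up. A row lasts 1/10 s, in which the tool goes at most 50 mm and 8.59 degrees, less where a joint would pass 70% of its speed; a pose out of reach is approached as far as the arm can. A call is refused whole if a number of a shift passes 50 or a number of a turn 8.59, either way. A call with a gripper value outside its range is refused whole. The fingers move at their own pace and stop on an object; "squeeze" is the grip in N (left out, the last holds). Time passes only in rows, so rows that do not move let the fingers close. It gives the time, the measured TCP pose, the force, the opening and the grip force at its end, in the units of the state.
- state(): the state, without advancing time (a new reading comes with each control period).
- capture(name): name is "side" or "top"; returns (picture, depth): 384x512x3 uint8, red, green, blue; 384x512 float32, m along the optical axis (not along the pixel's ray), 0 where there is no reading.
- camera_params(name): a dict with "mtx" (3x3 intrinsics, pixels), "rvec" (rotation vector, rad) and "tvec" (3), from world to camera coordinates, as OpenCV has them. Camera axes: x right, y down, z forward; pixel columns grow to the right and rows downward; lengths in m; the calibration is good to about 2 mm. A picture is of the moment at which its call begins. camera_params takes no time and is no camera call.
- hand_in(): hands the job in; it is judged then, once.
The state is a dict: "t": time; "q": joint angles; "qd": joint speeds; "joint_torque": joint torques, N m; "eef_pos": TCP position; "ee_rot": TCP orientation; "ft_force": force on the tool from outside, world axes, zero at the start; "ft_torque": the same for the moment, N m; "gripper_width": opening from 0.0 (shut) to 1.0 (fully open); "finger_force": force on a finger pad.
Only numpy, scipy, OpenCV 4.12 (cv2) and the standard library are available. Lean on these libraries where they do the work, as an engineer would, in place of code of your own. Each camera call takes 0.05 s, during which the arm holds its last target. There are 200 camera calls.

## Working session

There is one attempt and no reset: what is moved stays moved. The work goes in short steps, Python scripts to look and compute and a tool call to move; the robot and the scene stay as the last step left them, time stands still between calls to the robot, and variables do not carry over. Pictures are saved under pics/ and viewed, at most 10 in all, crops included, and the job is handed in when it is done.

Besides the shell and the picture viewer there is one more tool, called after ">>>" as a command line: name --argument value ..., lists and objects as JSON in quotes. step_arm: Moves the arm, as the interface text tells. Its arguments: {"type":"object","properties":{"series":{"type":"array","items":{"type":"object","properties":{"hand":{"type":"number"},"delta_pos":{"type":"array","items":{"type":"number"}},"turn":{"type":"array","items":{"type":"number"}}}}},"squeeze":{"type":"number"}},"required":["series"]}

```bash
mkdir -p pics; python3 - <<'E'
from cell import *
import cv2,numpy as np
s=state();print(s)
for n in("top","side"):
    p,d=capture(n);np.savez(f"{n}0.npz",p=p,d=d);cv2.imwrite(f"pics/{n}0.png",cv2.resize(p[:,:,::-1],(800,600)))
    c=camera_params(n);R=cv2.Rodrigues(np.array(c["rvec"],float))[0];print(n,c["mtx"],(-R.T@np.array(c["tvec"]).ravel()),R)
E
```

```text
{'t': 0.0, 'q': array([ 1.09980104e+00,  3.26930508e-01, -1.93609120e-01,  1.05197991e+00,
        1.74496481e-05,  1.43659106e+00]), 'qd': array([-0.00149407, -0.00105465,  0.00088512, -0.00078003, -0.00081188,
       -0.00055027]), 'joint_torque': array([-7.12910196e-05, -4.43402088e+01,  2.62436682e+01,  1.56404515e-02,
       -1.81196706e-04, -3.30122980e-06]), 'eef_pos': array([0.18148008, 0.51859605, 0.24149951]), 'ee_rot': array([-2.65089460e-04,  1.67600221e-01,  9.85854666e-01, -8.19857419e-04]), 'ft_force': array([-0.31580565, -0.15149773,  0.20612629]), 'ft_torque': array([-0.06931148, -0.0146581 ,  0.08751957]), 'finger_force': 0.0, 'gripper_width': 1.0036045312772317}
top [[355.1006472    0.         251.56788524]
 [  0.         355.1006472  197.89244226]
 [  0.           0.           1.        ]] [ 0.46884572 -0.02074072  1.37471784] [[-0.01008761 -0.99986887 -0.01266797]
 [-0.9964167   0.01111509 -0.08384632]
 [ 0.08397613  0.01177677 -0.99639817]]
side [[417.49332136   0.         254.00064368]
 [  0.         417.49332136 196.99898065]
 [  0.           0.           1.        ]] [ 0.1606678  -1.10122115  0.77724926] [[ 0.94279443 -0.33323932  0.0094984 ]
 [-0.16724018 -0.49741585 -0.85123921]
 [ 0.28839103  0.80095507 -0.52469189]]
```

View pics/top0.png

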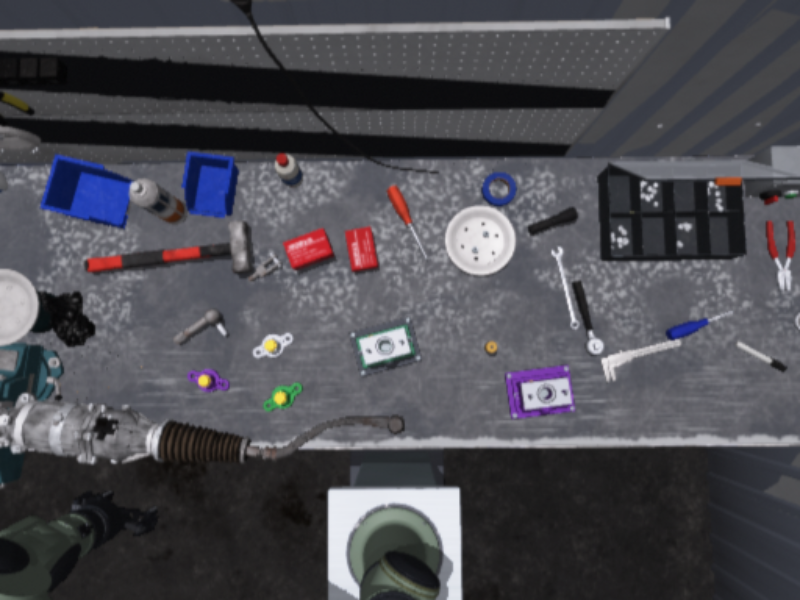

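View pics/side0.png

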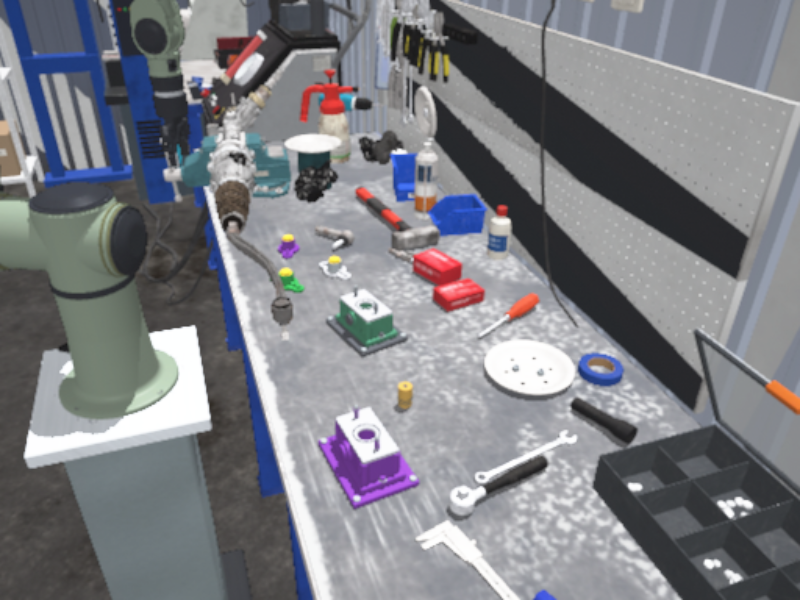

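The top view shows the white cover at about (272,345), the green body at (386,346) and the piston at (491,347). The purple and green parts are look-alikes. Next I measure all three in both views.

```bash
cat > h.py <<'E'
import cv2,numpy as np
from cell import *
def cam(n):
    c=camera_params(n);return np.array(c["mtx"],float),np.array(c["rvec"],float),np.array(c["tvec"],float).ravel()
def plane(n,uv,z):
    K,r,t=cam(n);R=cv2.Rodrigues(r)[0];uv=np.asarray(uv,float).reshape(-1,2)
    d=np.c_[uv,np.ones(len(uv))]@np.linalg.inv(K).T@R;o=-R.T@t
    return o+d*((z-o[2])/d[:,2])[:,None]
def px(n,P):
    K,r,t=cam(n);return cv2.projectPoints(np.asarray(P,float).reshape(-1,1,3),r,t,K,None)[0].reshape(-1,2)
def blob(mask,near,rad):
    m=np.zeros_like(mask,np.uint8);x,y=map(int,near);m[max(0,y-rad):y+rad,max(0,x-rad):x+rad]=mask[max(0,y-rad):y+rad,max(0,x-rad):x+rad]
    k,l,s,c=cv2.connectedComponentsWithStats(m);i=1+np.argmax(s[1:,4]) if k>1 else 0
    return (l==i).astype(np.uint8),c[i],s[i,4]
E
python3 - <<'E'
from h import *
I={n:np.load(n+"0.npz")["p"] for n in("top","side")}
near={"top":dict(cover=(174,221),body=(247,221),pist=(314,222)),"side":dict(cover=(214,171),body=(234,203),pist=(259,252))}
tiles=[]
for n,p in I.items():
    hsv=cv2.cvtColor(p,cv2.COLOR_RGB2HSV);H,S,V=cv2.split(hsv)
    yel=((H>12)&(H<35)&(S>110)&(V>80)).astype(np.uint8)
    wh=((S<40)&(V>170)).astype(np.uint8)
    for k,q in near[n].items():
        if k=="body": m,c,a=blob(wh,q,28)
        else: m,c,a=blob(yel,q,14)
        z=dict(cover=.039,body=.068,pist=.044)[k]
        print(n,k,c,a,plane(n,c,z).round(4))
        if k!="pist":
            mm=m if k=="body" else blob(wh,q,20)[0]
            cn=max(cv2.findContours(mm,0,1)[0],key=cv2.contourArea).reshape(-1,2)
            hull=plane(n,cn,.068 if k=="body" else .008)[:,:2]*1000
            (cx,cy),wh_,an=cv2.minAreaRect(hull.astype(np.float32));print("   rect",cx,cy,wh_,an)
        x,y=q;tiles.append(cv2.resize(p[y-24:y+24,x-24:x+24,::-1],(264,264),interpolation=cv2.INTER_NEAREST))
cv2.imwrite("pics/crops.png",np.vstack([np.hstack(tiles[:3]),np.hstack(tiles[3:])]))
E
```

```text
top cover [173.         220.75609756] 41 [[0.4983 0.2918 0.039 ]]
   rect 498.4458312988281 294.9784851074219 (54.39951705932617, 95.9337387084961) 4.580833435058594
top body [245.67928731 221.0467706 ] 449 [[0.4939 0.0172 0.068 ]]
   rect 494.0387268066406 17.128345489501953 (60.9718017578125, 110.00019836425781) 14.326630592346191
top pist [313.925 221.825] 40 [[ 0.4888 -0.2368  0.044 ]]
side cover [213.60869565 165.56521739] 23 [[0.4962 0.2915 0.039 ]]
   rect 485.9129333496094 272.1314697265625 (223.353271484375, 155.76512145996094) 72.98503112792969
side body [236.12727273 189.31784512] 1485 [[0.5103 0.0465 0.068 ]]
   rect 491.73492431640625 30.360824584960938 (247.42568969726562, 189.466796875) 69.71581268310547
side pist [258.81188119 252.05940594] 101 [[ 0.4798 -0.259   0.044 ]]
```

View pics/crops.png

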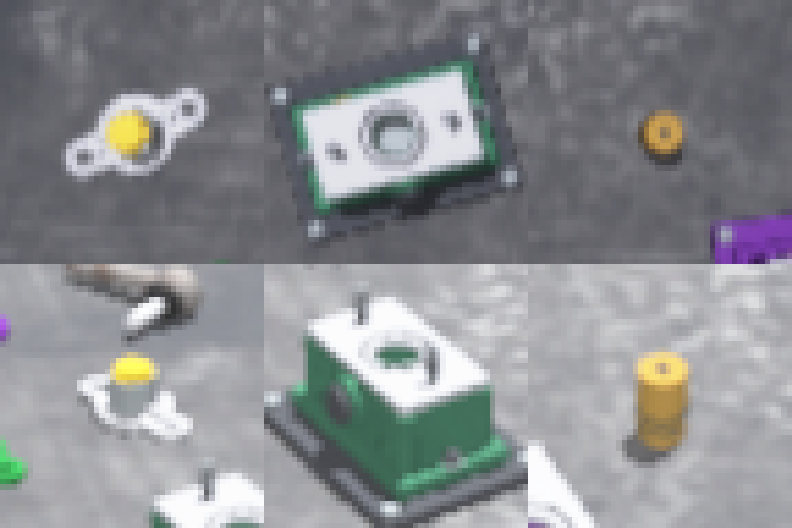

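The crops show the cover's holes clearly, giving it about 25° yaw, and the body at about 14° yaw. I check heights along the path before moving.

```bash
python3 - <<'E'
from h import *
u=np.array([[165.0,225.0],[184.0,216.0]]);P=plane("top",u,.008);print(P,P.mean(0),np.degrees(np.arctan2(-(P[0]-P[1])[0],(P[0]-P[1])[1])))
d=np.load("top0.npz")["d"];K,r,t=cam("top");R=cv2.Rodrigues(r)[0]
v,uu=np.mgrid[:384,:512];C=np.stack([(uu-K[0,2])/K[0,0]*d,(v-K[1,2])/K[1,1]*d,d],-1);W=(C-t)@R
for y0 in np.arange(-.3,.6,.1):
    print(round(y0,1),[round(float(W[(abs(W[...,0]-x)<.05)&(abs(W[...,1]-y0)<.05)&(d>0)][:,2].max()),3) for x in (.2,.3,.4,.5,.6)])
# bore centre via gasket ring: hull of white top already 0.494,0.017 ; side view face
p=np.load("side0.npz")["p"];hsv=cv2.cvtColor(p,cv2.COLOR_RGB2HSV);H,S,V=cv2.split(hsv)
print(px("side",[[.494,.017,.068]]),px("top",[[.494,.017,.068]]))
E
```

```text
[[0.48302432 0.32975627 0.008     ]
 [0.5168812  0.25663357 0.008     ]] [0.49995276 0.29319492 0.008     ] 24.844823687646898
-0.3 [0.003, 0.073, 0.092, 0.008, 0.009]
-0.2 [0.003, 0.009, 0.008, 0.05, 0.01]
-0.1 [0.008, 0.009, 0.009, 0.025, 0.009]
0.0 [0.008, 0.127, 0.027, 0.093, 0.018]
0.1 [0.005, 0.144, 0.027, 0.095, 0.009]
0.2 [0.002, 0.167, 0.019, 0.011, 0.008]
0.3 [0.173, 0.184, 0.044, 0.042, 0.01]
0.4 [0.709, 0.191, 0.043, 0.023, 0.041]
0.5 [0.704, 0.203, 0.044, 0.03, 0.035]
[[234.07101961 194.48079685]] [[245.73303712 221.00716507]]
```

>>> step_arm --series '[{"delta_pos": [0, 0, -50], "hand": 1}, {"delta_pos": [0, 0, -20], "hand": 1}]' --squeeze 30

```text
$.series[0]: bad value
```

>>> step_arm --series '[{"delta_pos": [0, 0, -15], "turn": [0, 0, 7.05], "hand": 1.0}, {"delta_pos": [0, 0, -15], "turn": [0, 0, 7.05], "hand": 1.0}, {"delta_pos": [0, 0, -15], "turn": [0, 0, 7.05], "hand": 1.0}, {"delta_pos": [0, 0, -15], "turn": [0, 0, 7.05], "hand": 1.0}, {"delta_pos": [0, 0, -15], "turn": [0, 0, 7.05], "hand": 1.0}, {"delta_pos": [0, 0, -15], "turn": [0, 0, 7.05], "hand": 1.0}, {"delta_pos": [0, 0, -15], "turn": [0, 0, 7.05], "hand": 1.0}, {"delta_pos": [0, 0, -15], "turn": [0, 0, 7.05], "hand": 1.0}]' --squeeze 30

```text
t: 0.9
eef_pos: [0.1816, 0.5189, 0.3624]
ee_rot: [0.0, 0.616, 0.788, -0.001]
ft_force: [0.5, 0.4, 0.6]
gripper_width: 1.003
finger_force: 0.0
```

>>> step_arm --series '[{"delta_pos": [-47.6, 6.5, 0], "turn": [0, 0, 0], "hand": 1.0}, {"delta_pos": [-47.6, 6.5, 0], "turn": [0, 0, 0], "hand": 1.0}, {"delta_pos": [-47.6, 6.5, 0], "turn": [0, 0, 0], "hand": 1.0}, {"delta_pos": [-47.6, 6.5, 0], "turn": [0, 0, 0], "hand": 1.0}, {"delta_pos": [-47.6, 6.5, 0], "turn": [0, 0, 0], "hand": 1.0}, {"delta_pos": [-47.6, 6.5, 0], "turn": [0, 0, 0], "hand": 1.0}, {"delta_pos": [-47.6, 6.5, 0], "turn": [0, 0, 0], "hand": 1.0}, {"delta_pos": [-47.6, 6.5, 0], "turn": [0, 0, 0], "hand": 1.0}, {"delta_pos": [-47.6, 6.5, 0], "turn": [0, 0, 0], "hand": 1.0}, {"delta_pos": [-47.6, 6.5, 0], "turn": [0, 0, 0], "hand": 1.0}, {"delta_pos": [-47.6, 6.5, 0], "turn": [0, 0, 0], "hand": 1.0}, {"delta_pos": [-47.6, 6.5, 0], "turn": [0, 0, 0], "hand": 1.0}]'

```text
t: 2.1
eef_pos: [0.3985, -0.0171, 0.3622]
ee_rot: [-0.0, 0.614, 0.789, 0.0]
ft_force: [1.0, 1.2, -0.2]
gripper_width: 0.999
finger_force: 0.0
```

>>> step_arm --series '[{"delta_pos": [-47.6, 6.5, 20], "turn": [0, 0, 0], "hand": 1.0}, {"delta_pos": [-47.6, 6.5, 20], "turn": [0, 0, 0], "hand": 1.0}, {"delta_pos": [-47.6, 6.5, 20], "turn": [0, 0, 0], "hand": 1.0}, {"delta_pos": [-47.6, 6.5, 20], "turn": [0, 0, 0], "hand": 1.0}, {"delta_pos": [-30, 6.5, 20], "turn": [0, 0, 0], "hand": 1.0}, {"delta_pos": [0, 0, 20], "turn": [0, 0, 0], "hand": 1.0}, {"delta_pos": [0, 0, 20], "turn": [0, 0, 0], "hand": 1.0}, {"delta_pos": [0, 0, 0], "turn": [0, 0, 0], "hand": 1.0}]'

```text
t: 2.9
eef_pos: [0.4796, -0.2129, 0.2223]
ee_rot: [-0.003, 0.614, 0.789, -0.0]
ft_force: [-0.4, -0.0, -0.4]
gripper_width: 1.001
finger_force: 0.0
```

>>> step_arm --series '[{"delta_pos": [-25.4, 3, 20], "turn": [0, 0, 0], "hand": 1.0}, {"delta_pos": [0, 0, 40], "turn": [0, 0, 0], "hand": 1.0}, {"delta_pos": [0, 0, 40], "turn": [0, 0, 0], "hand": 1.0}, {"delta_pos": [0, 0, 30], "turn": [0, 0, 0], "hand": 1.0}, {"delta_pos": [0, 0, 0], "turn": [0, 0, 0], "hand": 1.0}, {"delta_pos": [0, 0, 0], "turn": [0, 0, 0], "hand": 1.0}]'

```text
t: 3.5
eef_pos: [0.4911, -0.2376, 0.0964]
ee_rot: [0.0, 0.613, 0.79, 0.0]
ft_force: [0.7, -0.3, 1.0]
gripper_width: 1.002
finger_force: 0.0
```

```bash
python3 - <<'E'
from h import *
print(state()["eef_pos"])
p,d=capture("side");q,d=capture("top")
a=cv2.resize(p[200:280,210:310,::-1],(400,320),interpolation=cv2.INTER_CUBIC);b=cv2.resize(q[182:262,264:364,::-1],(400,320),interpolation=cv2.INTER_CUBIC)
cv2.imwrite("pics/g1.png",np.hstack([a,b]))
E
```

```text
[ 0.49112695 -0.23755598  0.09643825]
```

View pics/g1.png

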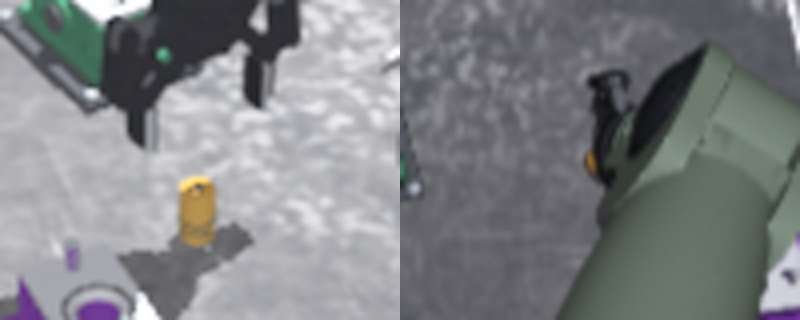

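>>> step_arm --series '[{"delta_pos": [0, 0, 0], "turn": [0, 0, -8.2], "hand": 0.7}, {"delta_pos": [0, 0, 0], "turn": [0, 0, -8.2], "hand": 0.7}, {"delta_pos": [0, 0, 0], "turn": [0, 0, -8.2], "hand": 0.7}, {"delta_pos": [0, 0, 0], "turn": [0, 0, -8.2], "hand": 0.7}, {"delta_pos": [0, 0, 0], "turn": [0, 0, -8.2], "hand": 0.7}, {"delta_pos": [0, 0, 0], "turn": [0, 0, -8.2], "hand": 0.7}, {"delta_pos": [0, 0, 0], "turn": [0, 0, -8.2], "hand": 0.7}, {"delta_pos": [0, 0, 0], "turn": [0, 0, -8.2], "hand": 0.7}, {"delta_pos": [0, 0, 0], "turn": [0, 0, -8.2], "hand": 0.7}, {"delta_pos": [0, 0, 0], "turn": [0, 0, -8.2], "hand": 0.7}, {"delta_pos": [0, 0, 0], "turn": [0, 0, -8], "hand": 0.7}]' --squeeze 20

```text
t: 4.7
eef_pos: [0.4922, -0.2384, 0.098]
ee_rot: [0.002, -0.127, 0.992, -0.001]
ft_force: [-1.2, 1.0, -0.8]
gripper_width: 0.702
finger_force: 0.0
```

>>> step_arm --series '[{"delta_pos": [0, 0, 25], "turn": [0, 0, 0], "hand": 0.7}, {"delta_pos": [0, 0, 25], "turn": [0, 0, 0], "hand": 0.7}, {"delta_pos": [0, 0, 16], "turn": [0, 0, 0], "hand": 0.7}, {"delta_pos": [0, 0, 0], "turn": [0, 0, 0], "hand": 0.4}, {"delta_pos": [0, 0, 0], "turn": [0, 0, 0], "hand": 0.3}, {"delta_pos": [0, 0, 0], "turn": [0, 0, 0], "hand": 0.2}, {"delta_pos": [0, 0, 0], "turn": [0, 0, 0], "hand": 0.2}, {"delta_pos": [0, 0, 0], "turn": [0, 0, 0], "hand": 0.2}]'

```text
t: 5.5
eef_pos: [0.4921, -0.2383, 0.0313]
ee_rot: [0.001, -0.125, 0.992, -0.001]
ft_force: [-0.7, 1.0, 7.1]
gripper_width: 0.284
finger_force: 23.2
```

>>> step_arm --series '[{"delta_pos": [0, 0, 0], "turn": [0, 0, 0], "hand": 0.65}, {"delta_pos": [0, 0, 0], "turn": [0, 0, 8.2], "hand": 0.65}, {"delta_pos": [0, 0, 0], "turn": [0, 0, 8.2], "hand": 0.65}, {"delta_pos": [0, 0, 0], "turn": [0, 0, 8.2], "hand": 0.65}, {"delta_pos": [0, 0, 0], "turn": [0, 0, 8.2], "hand": 0.65}, {"delta_pos": [0, 0, 0], "turn": [0, 0, 8.2], "hand": 0.65}, {"delta_pos": [0, 0, 0], "turn": [0, 0, 8.2], "hand": 0.65}, {"delta_pos": [0, 0, 0], "turn": [0, 0, 8.2], "hand": 0.65}, {"delta_pos": [0, 0, 0], "turn": [0, 0, 8.2], "hand": 0.65}, {"delta_pos": [0, 0, 0], "turn": [0, 0, 8.2], "hand": 0.65}, {"delta_pos": [0, 0, 0], "turn": [0, 0, 8.2], "hand": 0.65}, {"delta_pos": [0, 0, 0], "turn": [0, 0, 8], "hand": 0.65}]'

```text
t: 6.7
eef_pos: [0.4908, -0.2377, 0.0297]
ee_rot: [0.0, 0.616, 0.788, -0.0]
ft_force: [0.1, -0.0, 0.1]
gripper_width: 0.652
finger_force: 0.0
```

>>> step_arm --series '[{"delta_pos": [0, 0, 0], "turn": [0, 0, 0], "hand": 0.45}, {"delta_pos": [0, 0, 0], "turn": [0, 0, 0], "hand": 0.35}, {"delta_pos": [0, 0, 0], "turn": [0, 0, 0], "hand": 0.2}, {"delta_pos": [0, 0, 0], "turn": [0, 0, 0], "hand": 0.2}, {"delta_pos": [0, 0, 0], "turn": [0, 0, 0], "hand": 0.2}]' --squeeze 30

```text
t: 7.2
eef_pos: [0.4908, -0.2377, 0.0297]
ee_rot: [0.0, 0.613, 0.79, -0.0]
ft_force: [-1.6, 0.5, 2.7]
gripper_width: 0.283
finger_force: 29.7
```

>>> step_arm --series '[{"delta_pos": [0, 0, -20], "turn": [0, 0, 0], "hand": 0.2}, {"delta_pos": [0, 0, -40], "turn": [0, 0, 0], "hand": 0.2}, {"delta_pos": [0, 0, -40], "turn": [0, 0, 0], "hand": 0.2}, {"delta_pos": [41, 11, -20], "turn": [0, 0, 0], "hand": 0.2}, {"delta_pos": [41, 11, 0], "turn": [0, 0, 0], "hand": 0.2}, {"delta_pos": [41, 11, 0], "turn": [0, 0, 0], "hand": 0.2}, {"delta_pos": [41, 11, 0], "turn": [0, 0, 0], "hand": 0.2}, {"delta_pos": [41, 11, 0], "turn": [0, 0, 0], "hand": 0.2}, {"delta_pos": [41, 11, 0], "turn": [0, 0, 0], "hand": 0.2}, {"delta_pos": [0, 0, 0], "turn": [0, 0, 0], "hand": 0.2}, {"delta_pos": [0, 0, 10], "turn": [0, 0, 0], "hand": 0.2}, {"delta_pos": [0, 0, 0], "turn": [0, 0, 0], "hand": 0.2}]'

```text
t: 8.4
eef_pos: [0.493, 0.0165, 0.1379]
ee_rot: [-0.001, 0.614, 0.789, -0.001]
ft_force: [-0.6, -0.1, -1.8]
gripper_width: 0.281
finger_force: 29.9
```

```bash
cat > look.py <<'E'
from h import *
import sys
s=state();print(s["eef_pos"],s["ee_rot"])
p,d=capture("side");q,d=capture("top");np.savez(sys.argv[1]+".npz",p=p,q=q)
x,y=int(sys.argv[2]),int(sys.argv[3])
a=cv2.resize(p[y-25:y+25,x-25:x+25,::-1],(400,400),interpolation=cv2.INTER_CUBIC)
x,y=int(sys.argv[4]),int(sys.argv[5])
b=cv2.resize(q[y-25:y+25,x-25:x+25,::-1],(400,400),interpolation=cv2.INTER_CUBIC)
cv2.imwrite("pics/"+sys.argv[1]+".png",np.hstack([a,b]))
E
python3 look.py b1 234 190 246 221; python3 - <<'E'
from h import *
p=np.load("b1.npz")["p"];o=np.load("side0.npz")["p"]
hsv=cv2.cvtColor(p,cv2.COLOR_RGB2HSV);H,S,V=cv2.split(hsv)
m,c,a=blob(((H>10)&(H<35)&(S>110)&(V>60)).astype(np.uint8),(234,180),30)
ys,xs=np.nonzero(m);print(c,a,ys.min(),ys.max())
for y in range(ys.min(),ys.max()+1):print(y,xs[ys==y].min(),xs[ys==y].max(),end="; ")
print("axis px at foot/face if at eef xy",px("side",[[*state()["eef_pos"][:2],.109],[*state()["eef_pos"][:2],.068]]))
# stud & bore in first image
g=cv2.cvtColor(o,cv2.COLOR_RGB2GRAY);print(g[160:202,218:250:1][::1].tolist() if 0 else "")
E
```

```text
[0.49296024 0.01654345 0.13787934] [-8.66136637e-04  6.13790624e-01  7.89468003e-01 -7.69339158e-04]
[234.26027397 177.28767123] 73 171 184
171 232 237; 172 234 237; 173 232 237; 174 232 237; 175 232 237; 176 232 237; 177 232 237; 178 232 236; 179 232 236; 180 232 236; 181 235 235; 182 232 236; 183 231 236; 184 231 236; axis px at foot/face if at eef xy [[233.79910124 183.75903957]
 [233.99866483 194.65862778]]
```

View pics/b1.png

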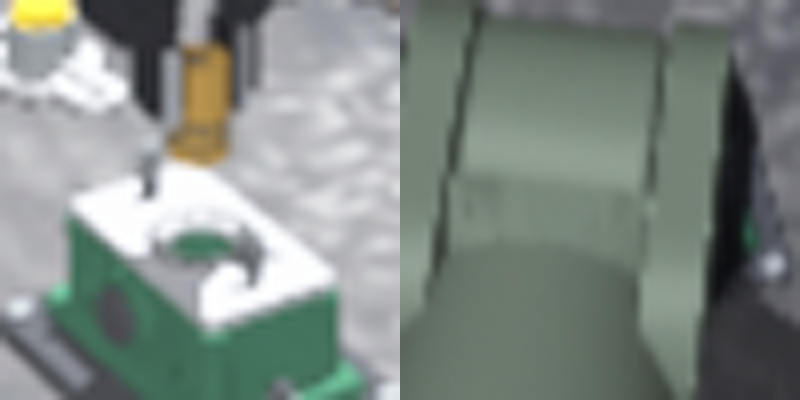

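The side view shows the piston's foot centred near column 233.4 and the bore near 233.8. The arm hides the top view. I refine using the first, unobstructed images.

```bash
python3 - <<'E'
from h import *
print("pist px calib: side meas 258.81,252.06 pred",px("side",[.4908,-.2377,.022]),"top meas 313.9,221.8 pred",px("top",[.4908,-.2377,.044]),px("top",[.4908,-.2377,.03]))
for n,(x,y) in dict(side=(234,194),top=(246,221)).items():
    o=np.load(n+"0.npz")["p"];w=14
    g=cv2.cvtColor(o,cv2.COLOR_RGB2GRAY)[y-w:y+w,x-w:x+w];G=cv2.resize(g,None,fx=10,fy=10,interpolation=cv2.INTER_CUBIC)
    m=(G<185).astype(np.uint8);k,l,s,c=cv2.connectedComponentsWithStats(m)
    i=l[140-8:140+60,80:200];i=np.bincount(i[i>0]).argmax();cn=max(cv2.findContours((l==i).astype(np.uint8),0,1)[0],key=cv2.contourArea)
    e=cv2.fitEllipse(cn);ctr=np.array(e[0])/10-.45+[x-w,y-w]
    print(n,e,ctr,plane(n,ctr,.068))
    V=cv2.cvtColor(G,cv2.COLOR_GRAY2BGR);cv2.ellipse(V,e,(0,0,255),1);cv2.imwrite(f"pics/e_{n}.png",V)
a=[cv2.imread(f"pics/e_{n}.png") for n in("side","top")];cv2.imwrite("pics/e.png",np.hstack(a))
E
```

```text
pist px calib: side meas 258.81,252.06 pred [[259.75741305 252.80862982]] top meas 313.9,221.8 pred [[314.15383883 221.28207836]] [[313.54893129 221.34970185]]
side ((166.2085723876953, 164.84515380859375), (61.59102249145508, 119.75092315673828), 107.15553283691406) [236.17085724 196.03451538] [[0.49759703 0.00554838 0.068     ]]
top ((144.50930786132812, 145.19363403320312), (109.3833999633789, 121.18903350830078), 129.27606201171875) [246.00093079 221.0693634 ] [[0.49376178 0.01601759 0.068     ]]
```

View pics/e.png

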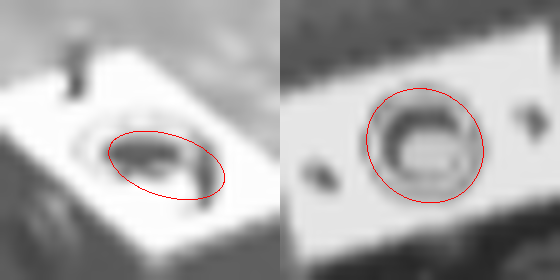

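The top ellipse fits the gasket well. The side fit takes in a stud, so I ignore it. The bore is at about (0.4955, 0.0163), so I shift by 2 mm and lower while watching the force.

>>> step_arm --series '[{"delta_pos": [-0.5, 2.2, 15], "turn": [0, 0, 0], "hand": 0.2}, {"delta_pos": [0, 0, 15], "turn": [0, 0, 0], "hand": 0.2}, {"delta_pos": [0, 0, 6], "turn": [0, 0, 0], "hand": 0.2}, {"delta_pos": [0, 0, 2], "turn": [0, 0, 0], "hand": 0.2}, {"delta_pos": [0, 0, 2], "turn": [0, 0, 0], "hand": 0.2}, {"delta_pos": [0, 0, 2], "turn": [0, 0, 0], "hand": 0.2}, {"delta_pos": [0, 0, 0], "turn": [0, 0, 0], "hand": 0.2}, {"delta_pos": [0, 0, 0], "turn": [0, 0, 0], "hand": 0.2}]'

```text
t: 9.3
eef_pos: [0.4964, 0.0172, 0.0977]
ee_rot: [0.0, 0.614, 0.79, 0.0]
ft_force: [-0.0, -0.4, -1.3]
gripper_width: 0.281
finger_force: 29.9
```

>>> step_arm --series '[{"delta_pos": [0, 0, 1], "turn": [0, 0, 0], "hand": 0.2}, {"delta_pos": [0, 0, 1], "turn": [0, 0, 0], "hand": 0.2}, {"delta_pos": [0, 0, 1], "turn": [0, 0, 0], "hand": 0.2}, {"delta_pos": [0, 0, 0], "turn": [0, 0, 0], "hand": 0.2}]'

```text
t: 9.7
eef_pos: [0.496, 0.0174, 0.0946]
ee_rot: [-0.0, 0.614, 0.79, 0.0]
ft_force: [-1.8, 0.6, 3.0]
gripper_width: 0.282
finger_force: 30.3
```

>>> step_arm --series '[{"delta_pos": [0.5, -1, 0], "turn": [0, 0, 0], "hand": 0.2}, {"delta_pos": [0, 0, 1], "turn": [0, 0, 0], "hand": 0.2}, {"delta_pos": [0, 0, 1], "turn": [0, 0, 0], "hand": 0.2}, {"delta_pos": [0, 0, 0], "turn": [0, 0, 0], "hand": 0.2}]'

```text
t: 10.1
eef_pos: [0.4949, 0.0174, 0.0921]
ee_rot: [-0.0, 0.614, 0.79, -0.0]
ft_force: [0.5, -0.4, -2.0]
gripper_width: 0.283
finger_force: 29.9
```

>>> step_arm --series '[{"delta_pos": [0, 0, 2], "turn": [0, 0, 0], "hand": 0.2}, {"delta_pos": [0, 0, 2], "turn": [0, 0, 0], "hand": 0.2}, {"delta_pos": [0, 0, 2], "turn": [0, 0, 0], "hand": 0.2}, {"delta_pos": [0, 0, 0], "turn": [0, 0, 0], "hand": 0.2}]'

```text
t: 10.5
eef_pos: [0.4948, 0.0174, 0.086]
ee_rot: [-0.0, 0.614, 0.79, -0.0]
ft_force: [0.1, -0.2, -1.7]
gripper_width: 0.283
finger_force: 29.9
```

>>> step_arm --series '[{"delta_pos": [0, 0, 2], "turn": [0, 0, 0], "hand": 0.2}, {"delta_pos": [0, 0, 0], "turn": [0, 0, 0], "hand": 0.2}, {"delta_pos": [0, 0, 0], "turn": [0, 0, 0], "hand": 0.6}, {"delta_pos": [0, 0, 0], "turn": [0, 0, 0], "hand": 0.6}, {"delta_pos": [0, 0, 0], "turn": [0, 0, 0], "hand": 0.6}, {"delta_pos": [0, 0, -30], "turn": [0, 0, 0], "hand": 0.6}, {"delta_pos": [0, 0, -40], "turn": [0, 0, 0], "hand": 0.7}, {"delta_pos": [0, 0, -40], "turn": [0, 0, 0], "hand": 0.7}, {"delta_pos": [0, 0, 0], "turn": [0, 0, 0], "hand": 0.7}]'

```text
t: 11.4
eef_pos: [0.4987, 0.0171, 0.1998]
ee_rot: [0.004, 0.614, 0.79, 0.003]
ft_force: [0.5, 0.5, 0.0]
gripper_width: 0.696
finger_force: 0.0
```

```bash
python3 look.py c1 234 190 174 215
```

```text
[0.49872531 0.01707553 0.19975272] [0.00419148 0.61352667 0.78965872 0.00256046]
```

View pics/c1.png

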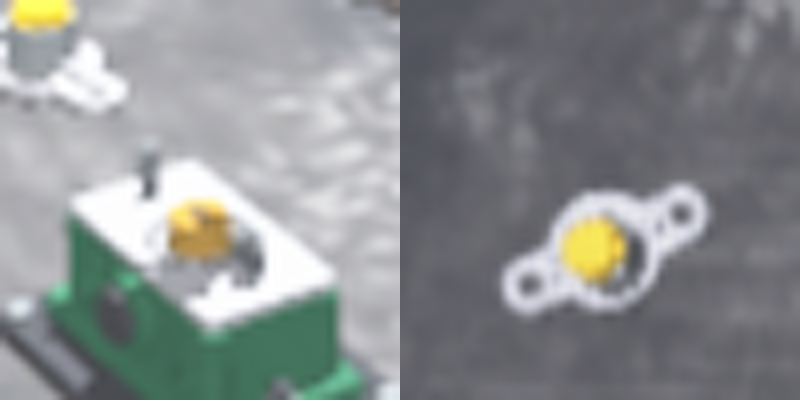

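Piston is seated and stands about 12 mm proud. The cover's holes sit at crop (530,286) and (683,213). Now to the cover, where I centre on one pair of hex flats and then regrip on the ±x flats.

>>> step_arm --series '[{"delta_pos": [44.2, 12.2, 0], "turn": [0, 0, 0], "hand": 0.7}, {"delta_pos": [44.2, 12.2, 0], "turn": [0, 0, 0], "hand": 0.7}, {"delta_pos": [44.2, 12.2, 0], "turn": [0, 0, 0], "hand": 0.7}, {"delta_pos": [44.2, 12.2, 0], "turn": [0, 0, 0], "hand": 0.7}, {"delta_pos": [44.2, 12.2, 0], "turn": [0, 0, 0], "hand": 0.7}, {"delta_pos": [44.2, 12.2, 0], "turn": [0, 0, 0], "hand": 0.7}]'

```text
t: 12.1
eef_pos: [0.4992, 0.2939, 0.1924]
ee_rot: [-0.001, 0.614, 0.79, -0.001]
ft_force: [-0.1, -0.4, -0.2]
gripper_width: 0.703
finger_force: 0.0
```

>>> step_arm --series '[{"delta_pos": [0, 0, 10], "turn": [0, 0, -7.9], "hand": 0.8}, {"delta_pos": [0, 0, 10], "turn": [0, 0, -7.9], "hand": 0.8}, {"delta_pos": [0, 0, 10], "turn": [0, 0, -7.9], "hand": 0.8}, {"delta_pos": [0, 0, 10], "turn": [0, 0, -7.9], "hand": 0.8}, {"delta_pos": [0, 0, 10], "turn": [0, 0, -7.9], "hand": 0.8}, {"delta_pos": [0, 0, 10], "turn": [0, 0, -7.9], "hand": 0.8}, {"delta_pos": [0, 0, 10], "turn": [0, 0, -7.9], "hand": 0.8}, {"delta_pos": [0, 0, 10], "turn": [0, 0, -7.9], "hand": 0.8}, {"delta_pos": [0, 0, 0], "turn": [0, 0, -7.9], "hand": 0.8}, {"delta_pos": [0, 0, 0], "turn": [0, 0, 0], "hand": 0.8}, {"delta_pos": [0, 0, 0], "turn": [0, 0, 0], "hand": 0.8}]' --squeeze 25

```text
t: 13.2
eef_pos: [0.4997, 0.2922, 0.1132]
ee_rot: [-0.001, 0.042, 0.999, -0.0]
ft_force: [1.5, -0.2, 0.7]
gripper_width: 0.798
finger_force: 0.0
```

>>> step_arm --series '[{"delta_pos": [0, 0, 35], "turn": [0, 0, 0], "hand": 0.8}, {"delta_pos": [0, 0, 35], "turn": [0, 0, 0], "hand": 0.8}, {"delta_pos": [0, 0, 17], "turn": [0, 0, 0], "hand": 0.8}, {"delta_pos": [0, 0, 4], "turn": [0, 0, 0], "hand": 0.8}, {"delta_pos": [0, 0, 0], "turn": [0, 0, 0], "hand": 0.6}, {"delta_pos": [0, 0, 0], "turn": [0, 0, 0], "hand": 0.45}, {"delta_pos": [0, 0, 0], "turn": [0, 0, 0], "hand": 0.38}, {"delta_pos": [0, 0, 0], "turn": [0, 0, 0], "hand": 0.3}, {"delta_pos": [0, 0, 0], "turn": [0, 0, 0], "hand": 0.3}]' --squeeze 20

```text
t: 14.1
eef_pos: [0.5018, 0.2935, 0.0251]
ee_rot: [0.001, 0.04, 0.999, 0.001]
ft_force: [-0.0, 2.0, 6.6]
gripper_width: 0.366
finger_force: 21.3
```

>>> step_arm --series '[{"delta_pos": [0, 0, 0], "turn": [0, 0, 0], "hand": 0.65}, {"delta_pos": [0, 0, 0], "turn": [0, 0, 0], "hand": 0.65}, {"delta_pos": [0, 0, 0], "turn": [0, 0, 7.5], "hand": 0.65}, {"delta_pos": [0, 0, 0], "turn": [0, 0, 7.5], "hand": 0.65}, {"delta_pos": [0, 0, 0], "turn": [0, 0, 7.5], "hand": 0.65}, {"delta_pos": [0, 0, 0], "turn": [0, 0, 7.5], "hand": 0.65}, {"delta_pos": [0, 0, 0], "turn": [0, 0, 7.5], "hand": 0.65}, {"delta_pos": [0, 0, 0], "turn": [0, 0, 7.5], "hand": 0.65}, {"delta_pos": [0, 0, 0], "turn": [0, 0, 7.5], "hand": 0.65}, {"delta_pos": [0, 0, 0], "turn": [0, 0, 7.5], "hand": 0.65}, {"delta_pos": [0, 0, 0], "turn": [0, 0, 0], "hand": 0.65}]'

```text
t: 15.2
eef_pos: [0.5002, 0.2921, 0.0231]
ee_rot: [-0.0, 0.534, 0.845, -0.0]
ft_force: [0.2, -0.8, 1.0]
gripper_width: 0.65
finger_force: 0.0
```

>>> step_arm --series '[{"delta_pos": [0, 0, 0], "turn": [0, 0, 0], "hand": 0.45}, {"delta_pos": [0, 0, 0], "turn": [0, 0, 0], "hand": 0.38}, {"delta_pos": [0, 0, 0], "turn": [0, 0, 0], "hand": 0.3}, {"delta_pos": [0, 0, 0], "turn": [0, 0, 0], "hand": 0.3}, {"delta_pos": [0, 0, 0], "turn": [0, 0, 0], "hand": 0.25}, {"delta_pos": [0, 0, 0], "turn": [0, 0, 0], "hand": 0.25}]' --squeeze 50

```text
t: 15.8
eef_pos: [0.5003, 0.2923, 0.0235]
ee_rot: [-0.0, 0.534, 0.845, -0.0]
ft_force: [-2.2, -1.7, 3.8]
gripper_width: 0.362
finger_force: 50.7
```

>>> step_arm --series '[{"delta_pos": [0, 0, -15], "turn": [0, 0, 0], "hand": 0.25}, {"delta_pos": [0, 0, -35], "turn": [0, 0, 0], "hand": 0.25}, {"delta_pos": [0, 0, -40], "turn": [0, 0, 0], "hand": 0.25}, {"delta_pos": [0, 0, -20], "turn": [0, 0, 5.5], "hand": 0.25}, {"delta_pos": [0, 0, -10], "turn": [0, 0, 5.5], "hand": 0.25}, {"delta_pos": [-44.1, -12.3, 0], "turn": [0, 0, 0], "hand": 0.25}, {"delta_pos": [-44.1, -12.3, 0], "turn": [0, 0, 0], "hand": 0.25}, {"delta_pos": [-44.1, -12.3, 0], "turn": [0, 0, 0], "hand": 0.25}, {"delta_pos": [-44.1, -12.3, 0], "turn": [0, 0, 0], "hand": 0.25}, {"delta_pos": [-44.1, -12.3, 0], "turn": [0, 0, 0], "hand": 0.25}, {"delta_pos": [-44.1, -12.3, 0], "turn": [0, 0, 0], "hand": 0.25}]'

```text
t: 16.9
eef_pos: [0.4944, 0.0163, 0.143]
ee_rot: [-0.0, 0.613, 0.79, 0.0]
ft_force: [0.5, 0.3, -2.8]
gripper_width: 0.362
finger_force: 50.3
```

>>> step_arm --series '[{"delta_pos": [0, 0, 15], "turn": [0, 0, 0], "hand": 0.25}, {"delta_pos": [0, 0, 0], "turn": [0, 0, 0], "hand": 0.25}, {"delta_pos": [0, 0, 0], "turn": [0, 0, 0], "hand": 0.25}]'

```text
t: 17.2
eef_pos: [0.4942, 0.0182, 0.128]
ee_rot: [-0.001, 0.613, 0.79, -0.0]
ft_force: [-0.7, 0.3, -2.8]
gripper_width: 0.365
finger_force: 50.2
```

```bash
python3 look.py d1 234 190 246 221; python3 - <<'E'
from h import *
s=state();p=s["eef_pos"];a=np.radians(14.4);yb=np.array([-np.sin(a),np.cos(a)])
for k in(1,-1):
    print("hole",k,(px("side",[*(p[:2]+yb*.04*k),p[2]-.0235+.008])-[209,165]+.5)*8,"stud tip(.4948,.0174)",(px("side",[*(np.array([.4948,.0174])+yb*.04*k),.094])-[209,165]+.5)*8)
E
```

```text
[0.49419639 0.01821043 0.12795364] [-8.35899619e-04  6.12800975e-01  7.90236797e-01 -2.65492197e-04]
hole 1 [[152.77195745 100.89613216]] stud tip(.4948,.0174) [[154.42731362 143.00867355]]
hole -1 [[257.04553094 183.6023392 ]] stud tip(.4948,.0174) [[258.07142653 226.95307372]]
```

View pics/d1.png

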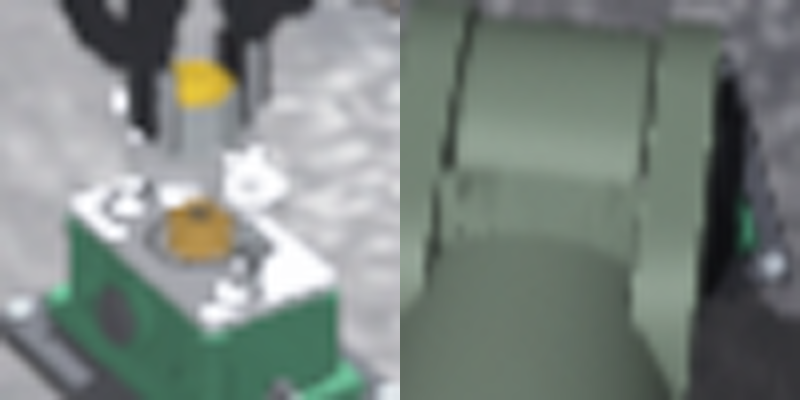

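The cover's hole shows at crop (258,185), where predicted, so alignment is good. I lower gently.

>>> step_arm --series '[{"delta_pos": [-0.8, 0.4, 6], "turn": [0, 0, 0], "hand": 0.25}, {"delta_pos": [0, 0, 3], "turn": [0, 0, 0], "hand": 0.25}, {"delta_pos": [0, 0, 2], "turn": [0, 0, 0], "hand": 0.25}, {"delta_pos": [0, 0, 1], "turn": [0, 0, 0], "hand": 0.25}, {"delta_pos": [0, 0, 1], "turn": [0, 0, 0], "hand": 0.25}, {"delta_pos": [0, 0, 0], "turn": [0, 0, 0], "hand": 0.25}]'

```text
t: 17.9
eef_pos: [0.4954, 0.0172, 0.1153]
ee_rot: [-0.0, 0.613, 0.79, -0.0]
ft_force: [-0.1, -0.3, -2.9]
gripper_width: 0.362
finger_force: 50.3
```

Underside is at 0.092. Continuing.

>>> step_arm --series '[{"delta_pos": [0, 0, 1], "turn": [0, 0, 0], "hand": 0.25}, {"delta_pos": [0, 0, 1], "turn": [0, 0, 0], "hand": 0.25}, {"delta_pos": [0, 0, 1], "turn": [0, 0, 0], "hand": 0.25}, {"delta_pos": [0, 0, 0], "turn": [0, 0, 0], "hand": 0.25}]'

```text
t: 18.3
eef_pos: [0.4953, 0.0169, 0.1123]
ee_rot: [0.0, 0.613, 0.79, -0.0]
ft_force: [0.1, -2.0, -3.7]
gripper_width: 0.358
finger_force: 50.4
```

>>> step_arm --series '[{"delta_pos": [-0.7, -0.1, 0], "turn": [0, 0, 0], "hand": 0.25}, {"delta_pos": [0, 0, 1], "turn": [0, 0, 0], "hand": 0.25}, {"delta_pos": [0, 0, 1], "turn": [0, 0, 0], "hand": 0.25}, {"delta_pos": [0, 0, 0], "turn": [0, 0, 0], "hand": 0.25}]'

```text
t: 18.7
eef_pos: [0.4954, 0.0165, 0.1103]
ee_rot: [-0.0, 0.613, 0.79, 0.0]
ft_force: [0.5, 0.5, -3.4]
gripper_width: 0.359
finger_force: 50.4
```

```bash
python3 -c "
from cell import *
s=state();print(s['ft_force'],s['ft_torque'],s['eef_pos'],s['ee_rot'])"
```

```text
[ 0.52664223  0.52788428 -3.37975849] [-0.10017785  0.08071401  0.0143071 ] [0.495443   0.01653468 0.1102536 ] [-9.42154216e-05  6.12884309e-01  7.90172649e-01  6.39323567e-06]
```

Free again with the underside at 0.0868, so the studs are in the holes. The piston should touch at about z 0.1035.

>>> step_arm --series '[{"delta_pos": [0, 0, 1.5], "turn": [0, 0, 0], "hand": 0.25}, {"delta_pos": [0, 0, 1.5], "turn": [0, 0, 0], "hand": 0.25}, {"delta_pos": [0, 0, 1.5], "turn": [0, 0, 0], "hand": 0.25}, {"delta_pos": [0, 0, 1], "turn": [0, 0, 0], "hand": 0.25}, {"delta_pos": [0, 0, 0], "turn": [0, 0, 0], "hand": 0.25}]'

```text
t: 19.2
eef_pos: [0.4955, 0.0165, 0.1048]
ee_rot: [-0.0, 0.613, 0.79, -0.0]
ft_force: [0.0, 0.2, -3.2]
gripper_width: 0.361
finger_force: 50.4
```

>>> step_arm --series '[{"delta_pos": [0, 0, 1], "turn": [0, 0, 0], "hand": 0.25}, {"delta_pos": [0, 0, 1], "turn": [0, 0, 0], "hand": 0.25}, {"delta_pos": [0, 0, 1], "turn": [0, 0, 0], "hand": 0.25}, {"delta_pos": [0, 0, 0], "turn": [0, 0, 0], "hand": 0.25}]' --squeeze 80

```text
t: 19.6
eef_pos: [0.4955, 0.0165, 0.1021]
ee_rot: [0.0, 0.613, 0.79, 0.0]
ft_force: [-1.7, -0.5, 0.4]
gripper_width: 0.351
finger_force: 84.6
```

>>> step_arm --series '[{"delta_pos": [0, 0, 1], "turn": [0, 0, 0], "hand": 0.25}, {"delta_pos": [0, 0, 1], "turn": [0, 0, 0], "hand": 0.25}, {"delta_pos": [0, 0, 1], "turn": [0, 0, 0], "hand": 0.25}, {"delta_pos": [0, 0, 1], "turn": [0, 0, 0], "hand": 0.25}, {"delta_pos": [0, 0, 0], "turn": [0, 0, 0], "hand": 0.25}]'

```text
t: 20.1
eef_pos: [0.4955, 0.0165, 0.0978]
ee_rot: [0.0, 0.613, 0.79, -0.0]
ft_force: [-2.1, -0.6, 3.2]
gripper_width: 0.352
finger_force: 84.7
```

>>> step_arm --series '[{"delta_pos": [0, -0.4, 1], "turn": [0, 0, 0], "hand": 0.25}, {"delta_pos": [0, 0, 1], "turn": [0, 0, 0], "hand": 0.25}, {"delta_pos": [0, 0, 1], "turn": [0, 0, 0], "hand": 0.25}, {"delta_pos": [0, 0, 1], "turn": [0, 0, 0], "hand": 0.25}, {"delta_pos": [0, 0, 0], "turn": [0, 0, 0], "hand": 0.25}]'

```text
t: 20.6
eef_pos: [0.4955, 0.0164, 0.094]
ee_rot: [0.0, 0.613, 0.79, 0.0]
ft_force: [0.3, 0.7, 4.4]
gripper_width: 0.354
finger_force: 84.8
```

>>> step_arm --series '[{"delta_pos": [0, 0, 0.5], "turn": [0, 0, 0], "hand": 0.25}, {"delta_pos": [0, 0, 0.5], "turn": [0, 0, 0], "hand": 0.25}, {"delta_pos": [0, 0, 0.5], "turn": [0, 0, 0], "hand": 0.25}, {"delta_pos": [0, 0, 0.5], "turn": [0, 0, 0], "hand": 0.25}, {"delta_pos": [0, 0, 0], "turn": [0, 0, 0], "hand": 0.25}]'

```text
t: 21.1
eef_pos: [0.4954, 0.0164, 0.092]
ee_rot: [0.0, 0.613, 0.79, 0.0]
ft_force: [-0.0, 1.0, 4.5]
gripper_width: 0.351
finger_force: 84.8
```

>>> step_arm --series '[{"delta_pos": [0, 0, 0.4], "turn": [0, 0, 0], "hand": 0.25}, {"delta_pos": [0, 0, 0.3], "turn": [0, 0, 0], "hand": 0.25}, {"delta_pos": [0, 0, 0], "turn": [0, 0, 0], "hand": 0.25}, {"delta_pos": [0, 0, 0], "turn": [0, 0, 0], "hand": 0.25}]'

```text
t: 21.5
eef_pos: [0.4954, 0.0164, 0.0916]
ee_rot: [0.0, 0.613, 0.79, 0.0]
ft_force: [0.3, 1.0, 7.8]
gripper_width: 0.351
finger_force: 85.5
```

>>> step_arm --series '[{"delta_pos": [0, 0, 0.3], "turn": [0, 0, 0], "hand": 0.25}, {"delta_pos": [0, 0, 0], "turn": [0, 0, 0], "hand": 0.25}, {"delta_pos": [0, 0, 0], "turn": [0, 0, 0], "hand": 0.25}]'

```text
t: 21.8
eef_pos: [0.4954, 0.0164, 0.0916]
ee_rot: [0.0, 0.613, 0.79, 0.0]
ft_force: [-0.6, 0.0, 10.3]
gripper_width: 0.355
finger_force: 85.9
```

>>> step_arm --series '[{"delta_pos": [0, 0, 0.4], "turn": [0, 0, 0], "hand": 0.25}, {"delta_pos": [0, 0, 0], "turn": [0, 0, 0], "hand": 0.25}, {"delta_pos": [0, 0, 0], "turn": [0, 0, 0], "hand": 0.25}, {"delta_pos": [0, 0, 0], "turn": [0, 0, 0], "hand": 0.25}, {"delta_pos": [0, 0, 0], "turn": [0, 0, 0], "hand": 0.25}]'

```text
t: 22.3
eef_pos: [0.4954, 0.0164, 0.0916]
ee_rot: [0.0, 0.613, 0.79, 0.0]
ft_force: [-3.5, 0.1, 14.7]
gripper_width: 0.357
finger_force: 86.4
```

```bash
python3 look.py f1 234 185 246 221; python3 -c "
from cell import *
s=state();print(s['t'],s['ft_force'],s['ft_torque'],s['eef_pos'],s['finger_force'])"
```

```text
[0.49542695 0.01641357 0.09159879] [4.34522680e-04 6.12836186e-01 7.90209811e-01 2.74391035e-04]
22.4 [-2.18646688  0.21720308 14.4189455 ] [ 0.19778576  0.72632088 -0.06818116] [0.49544366 0.01642739 0.09161272] 86.39884720207192
```

View pics/f1.png

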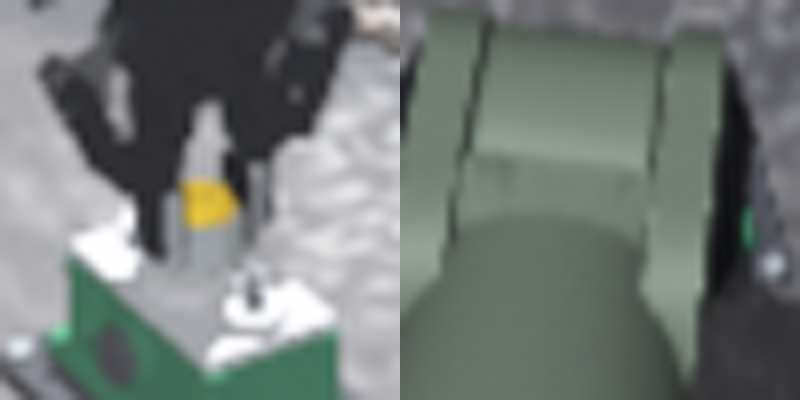

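The cover sits flush, with the stud showing through its hole at crop (255,290). The push is steady at about 14.5 N, so I hand in.

```bash
python3 -c "
from cell import *
print(hand_in())"
```

```text
the job is handed in; nothing more can be done
None
```

The piston is on the spring and the cover is over both studs, flush on the body; the arm is still holding it with a push of about 14.5 N, and I handed the job in at about 22.5 s of the 54 s.

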